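Hang the injector carrier on the drain rail and slide it home behind the gate

ROBOT

A 6-joint arm with a two-finger parallel gripper is mounted at the origin on the work surface. World frame = base frame: x ahead of the robot, y to its left, z up, the work surface at z = 0. Lengths are in mm, angles in degrees, forces in N, time in s.
With the tool pointing down it reaches from about 300 to 850 mm from the base axis. Payload 4.2 kg.
Tool frame: the origin (TCP) lies midway between the tips of the shut fingers; the grasp point (between the pads) lies 19 mm behind it; z points along the fingers, y is the line along which they close (so a half turn about z gives the same grasp; the last joint's range is limited). The gripper opens to 91 mm and grips with 3 to 60 N. Pads are 32 mm wide; open, the fingers measure 118 mm over their backs; the gripper's body (76 mm by 178 mm) begins 60 mm behind the grasp point.
Start: joints at [70.989, 18.312, 89.639, -0, 72.044, -1.146], TCP at [176.397, 547.291, 213.976] pointing down, gripper open.
Joint ranges: [-177.97, 177.97], [-48.28, 115.42], [12.27, 149.76], [-77.06, 257.06], [2.81, 150.46], [-146.56, 146.56]. Speed limits (degrees/s): [147.25, 147.25, 180, 180, 180, 180].

INTERFACE

Orientations are given as [roll, pitch, yaw] about the fixed x, y, z axes, in that order (R = Rz(yaw) Ry(pitch) Rx(roll)).
In Python, from workcell import state, grab_frame, camera_model, workorder gives the robot as it stands.
- The arm moves only by the tool carry_out, never from a script. Its argument "commands" is a list of rows, each a list of 7 numbers: the turn, a rotation vector about the tool's x, y, z in degrees, then the shift along the tool's x, y, z in mm, then the opening, from -1 (shut) to 1 (fully open). In form: [[ax, ay, az, dx, dy, dz, hand], ...]. A call has 1 to 20 rows; each row is the pose to reach, as a shift and turn from the pose commanded when the call began, along the tool's axes at that moment; what a row does not reach only later rows make up. A row lasts 1/10 s, in which the tool goes at most 50 mm and 8.59 degrees, less where a joint would pass 70% of its speed; a pose out of reach is approached as far as the arm can. A call with a gripper value outside its range is refused whole. The fingers move at their own pace and stop on an object; "force" is the grip in N (left out, the last holds). Time passes only in rows, so rows that repeat a pose let the fingers close. It gives the time, the measured TCP pose, the force, the opening and the grip force at its end, in the units of the state.
- state(): the state, without advancing time (a new reading comes with each control period).
- grab_frame(name): name is "side" or "top"; returns the picture (384x512x3 uint8, red, green, blue); there is no depth.
- camera_model(name): a dict with "fx", "fy", "cx", "cy" (pixels), "origin" and "rotation" of the camera in the world. Camera axes: x right, y up, looking along -z (the intrinsics and any distortion apply to the point x, -y, -z); pixel columns grow to the right and rows downward; lengths in mm; the calibration is good to about 2 mm. A picture is of the moment at which its call begins. camera_model takes no time and is no camera call.
- workorder.job_done(): hands the job in; it is judged then, once.
The state is a dict: "time_s": time; "qpos": joint angles; "qvel": joint speeds; "effort": joint torques, N m; "ee_pos": TCP position; "ee_rot": TCP orientation; "force": force on the tool from outside, world axes, zero at the start; "torque": the same for the moment, N m; "gripper_width": finger opening in mm; "gripper_force": force on a finger pad.
Only numpy, scipy, OpenCV 4.12 (cv2) and the standard library are available. Lean on these libraries where they do the work, as an engineer would, in place of code of your own. Each camera call takes 0.05 s, during which the arm holds its last target. There are 200 camera calls.

TASK

Lift the injector carrier off the free-spinning turntable and hook it over the drain rail on the open side, before the sprung gate. Keeping it hooked on the rail, slide it along through the gate and ease it up against the stop collar without ramming it, so the gate snaps shut behind it, then let go and leave it hanging still. Leave everything else where it stands; only the turntable may turn, with the bleeder knob still standing on it.

Things in the scene. Friction and masses are not known exactly. Their poses are not given: they have to be found in the camera images.
- carrier: Injector carrier, about 0.6 kg, 255 mm tall, upright on the turntable. Origin on the foot's underside below the hook; z up, +x from strap to hook lip, y along the rail when hung. Foot 74 (x) x 60 x 22 mm centred at x=6 mm; injector, 34 mm diameter, on it at x=14, top z=120, stub to x=44 at z=90; strap 40 mm wide, x=-17 to -11, up to the hook. Balanced: hangs upright.
- lug (a point): Grip point on the lug, at x=-35, z=227 mm of the carrier: a steel plate 12 mm thick in y, 30 wide, 66 long, leaning 30 degrees from vertical to -x, from (x,z)=(-14,191) to (-47,248). Close along the carrier's y with the tool leaned about 30 degrees, pointing to carrier +x and down: the gallery leaves no room for an upright gripper over the rail.
- hook_seat (a point): Where the rail's axis lies in the hook when hung: carrier x=0, y=0, z=180 mm, same axes. Hook: inverted U, 40 mm wide in y, inside gap x=-11 to 11, roof underside 8 mm above this point, roof 6 mm thick; lip x=11 to 17, down to 18 mm below this point, then a small outward flare to 26 mm below (x to 22).
- rail_mid (a point): On the rail's axis, 215 mm over the bench. Steel bar, 16 mm diameter, 380 mm long along this y, between 30 mm square posts at y=-170 and 210 mm; x away from the robot, z up. Above it all along runs a 40 x 40 mm aluminium fuel gallery (x=-15 to 25, z=85 to 125 mm, unions to z=149). Below: drip tray 14 mm high, x=-55 to 55.
- station: The mark: a dark steel stop collar, 38 mm diameter, 14 thick, fixed on the rail towards its +y end, gate before it. Origin on the rail's axis at the collar's -y face; axes as rail_mid. Home: the hook's +y edge touches this face, hook_seat at y=-20 mm here. Gate bracket hangs from the gallery at y=-96, x=30 to 38 mm. Open side: hook_seat y below -125 mm.
- gate (a joint): Sprung one-way gate flap, 51 mm long, 20 high, on the far (+x) side of the rail, pivot at x=28, y=-96 mm of the station. Rad: 0 shut, growing as the carrier's lip pushes it to +x. A carrier sliding to +y opens it (about 0.3 rad, a few newtons); it snaps back behind the lip only in the last 5 mm before the stop.
- gate_tip (a point): Free end of the gate flap, at x = 12, y = -48 mm of the station when shut (3 mm rounded end).
- turntable_top (a point): Centre of the top of the round aluminium turntable, 180 mm diameter, top 32 mm over the bench; it spins freely about the vertical, at the slightest push. The carrier stands off centre on it.
- bleeder_knob: Black plastic bleeder knob, 42 mm diameter, 36 mm tall, standing on the turntable. Origin at its underside. Not to be touched.
- spare_injector: Bystander: spare stainless injector, 140 mm long along its x, 30 mm thick, lying on the bench. Origin at its underside.
- crush_washer: Bystander: copper crush washer, 38 mm diameter, 5 mm thick, lying flat.
- manifold_block: Bystander: aluminium manifold block 120 x 60 x 45 mm. Origin at its underside.
- spanner: Bystander: steel spanner 150 mm long along its x, lying on the bench.
- filter_can: Bystander: grey fuel filter can, 76 mm diameter, 120 mm tall.
- beaker: Bystander: steel beaker, 80 mm diameter, 90 mm tall.

How it is judged:
By the outcome, as a careful person would: the job done as asked, in the order asked, and still so for the second after the job is handed in, with the robot touching nothing.
It also fails if it takes over 51 s, if anything falls off the work surface, if the arm or the gripper's body presses on something with over 40 N, if the wrist force passes 120 N, or if a joint passes its speed limit or range.

## Working session

There is one attempt and no reset: what is moved stays moved. The work goes in short steps, Python scripts to look and compute and a tool call to move; the robot and the scene stay as the last step left them, time stands still between calls to the robot, and variables do not carry over. Pictures are saved under pics/ and viewed, at most 10 in all, crops included, and the job is handed in when it is done.

Besides the shell and the picture viewer there is one more tool, called after "Request:" as a command line: name --pt "numbers of a row" for each row, then --argument value for the rest. carry_out: Moves the arm, as the interface text tells. Its arguments: {"type":"object","properties":{"commands":{"type":"array"},"force":{"type":"number"}},"required":["commands"]}

```bash
mkdir -p pics; python3 - <<'E'
from workcell import state, grab_frame, camera_model
import cv2
for n in("side","top"):
    cv2.imwrite(f"pics/{n}0.png",cv2.cvtColor(grab_frame(n),cv2.COLOR_RGB2BGR)); print(camera_model(n))
print(state())
E
```

```text
{'fx': 349.8149045582245, 'fy': 349.8149045582245, 'cx': 258.7417321526693, 'cy': 194.9074350116342, 'origin': array([935.29984854, 549.18018185, 718.29834755]), 'rotation': array([ 51.53913621,   0.96304862, 148.90567664])}
{'fx': 391.6530044853337, 'fy': 391.6530044853337, 'cx': 258.13239495149946, 'cy': 190.87612539883386, 'origin': array([ 491.69687749,  -26.42977211, 1442.22095309]), 'rotation': array([  4.05870526,  -0.87597851, -88.63331046])}
{'time_s': 0.1, 'qpos': array([ 7.09895150e+01,  1.83473151e+01,  8.96992715e+01,  1.75721601e-04,
        7.20437057e+01, -1.14473475e+00]), 'qvel': array([-0.02545163, -0.03899904, -0.20983883,  0.02464016,  0.03142764,
       -0.01473432]), 'effort': array([ 1.52936009e-03, -4.13338172e+01, -2.32510829e+01,  7.28772813e-02,
        4.23133455e-02, -6.92840626e-05]), 'ee_pos': array([176.24331364, 546.85073831, 213.21197839]), 'ee_rot': array([-1.79909729e+02, -1.97090922e-03,  1.62134194e+02]), 'force': array([-0.24948137,  0.64748579,  0.14502235]), 'torque': array([-0.01386171, -0.01762568,  0.02053001]), 'gripper_force': 0.0, 'gripper_width': 91.02288879686452}
```

View pics/side0.png

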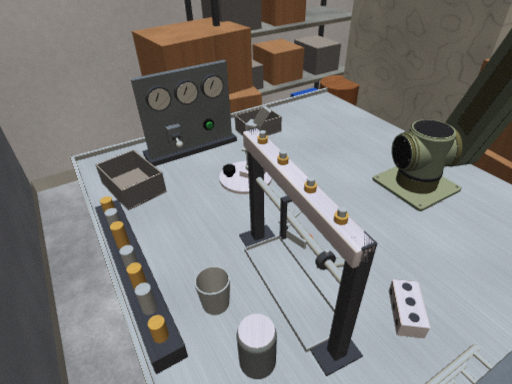

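View pics/top0.png

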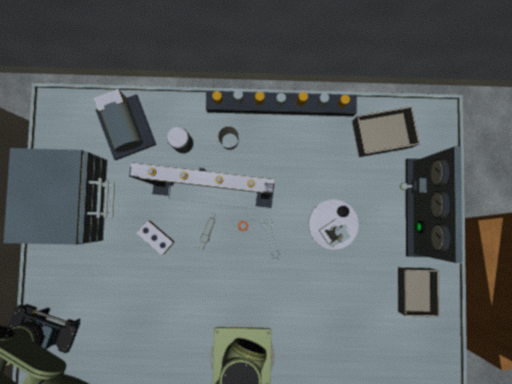

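The side view shows the gallery and rail, with the collar near (325,260), the gate bracket near (284,215) and the turntable near (245,177). In the top view, the turntable centre is about (334,224), the knob (343,211), the carrier (333,232), and the gallery runs (130,170) to (273,187). Next I'll zoom in.

```bash
cat > h.py <<'E'
import numpy as np, cv2
from scipy.spatial.transform import Rotation as R
from workcell import state, grab_frame, camera_model
def cam(n):
    m=camera_model(n); return m, R.from_euler('xyz',m['rotation'],degrees=True).as_matrix(), np.array(m['origin'])
def ray(n,u,v):
    m,r,o=cam(n); d=r@np.array([(u-m['cx'])/m['fx'],-(v-m['cy'])/m['fy'],-1]); return o,d
def onz(n,u,v,z):
    o,d=ray(n,u,v); return o+d*(z-o[2])/d[2]
def proj(n,p):
    m,r,o=cam(n); c=r.T@(np.array(p)-o); return np.array([m['cx']+m['fx']*c[0]/-c[2], m['cy']-m['fy']*c[1]/-c[2]])
def two(a,b):
    o1,d1=ray("side",*a);o2,d2=ray("top",*b)
    s=np.linalg.lstsq(np.c_[d1,-d2],o2-o1,rcond=None)[0]; p,q=o1+s[0]*d1,o2+s[1]*d2
    return (p+q)/2,np.linalg.norm(p-q)
def crop(n,u0,v0,w,h,k,name,im=None):
    im=grab_frame(n) if im is None else im
    c=cv2.resize(im[v0:v0+h,u0:u0+w],None,fx=k,fy=k,interpolation=cv2.INTER_CUBIC)
    cv2.imwrite(f"pics/{name}.png",cv2.cvtColor(c,cv2.COLOR_RGB2BGR))
E
python3 - <<'E'
from h import *
a=cv2.cvtColor(cv2.imread("pics/top0.png"),cv2.COLOR_BGR2RGB);b=cv2.cvtColor(cv2.imread("pics/side0.png"),cv2.COLOR_BGR2RGB)
# one picture: top turntable (300..370,190..260) x8 beside side turntable (210..290,100..200)
A=cv2.resize(a[190:260,300:365],None,fx=6,fy=6,interpolation=cv2.INTER_CUBIC)
B=cv2.resize(b[100:195,215:280],None,fx=6,fy=6,interpolation=cv2.INTER_CUBIC)
W=np.zeros((570,790,3),np.uint8);W[:420,:390]=A;W[:570,400:790]=B
cv2.imwrite("pics/tt.png",W[...,::-1])
A=cv2.resize(a[155:215,125:285],None,fx=5,fy=5,interpolation=cv2.INTER_CUBIC);cv2.imwrite("pics/railtop.png",A[...,::-1])
crop("side",235,120,145,250,2.4,"railside",b)
B=cv2.resize(b[180:280,240:360],None,fx=6,fy=6,interpolation=cv2.INTER_CUBIC);cv2.imwrite("pics/railside.png",B[...,::-1])
E
```

```text
(no output)
```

View pics/tt.png

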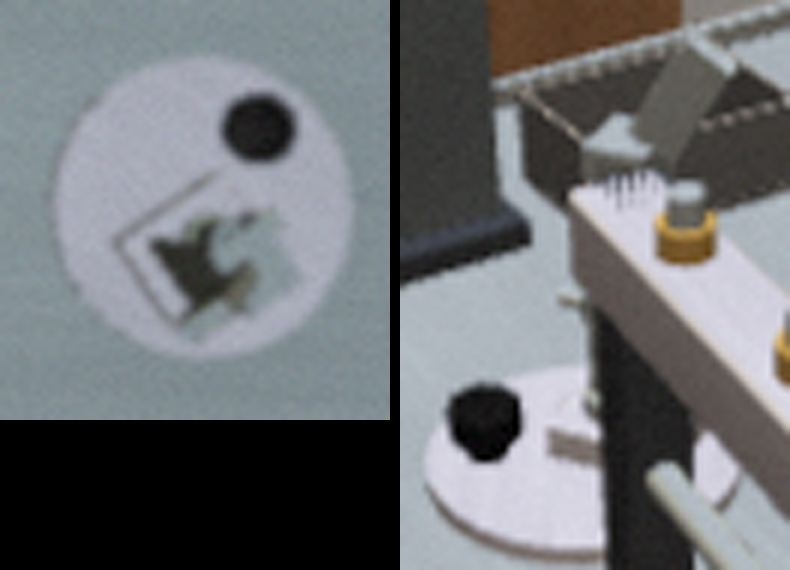

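View pics/railtop.png

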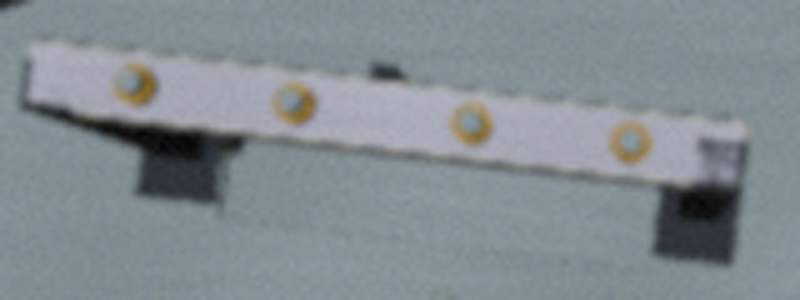

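View pics/railside.png

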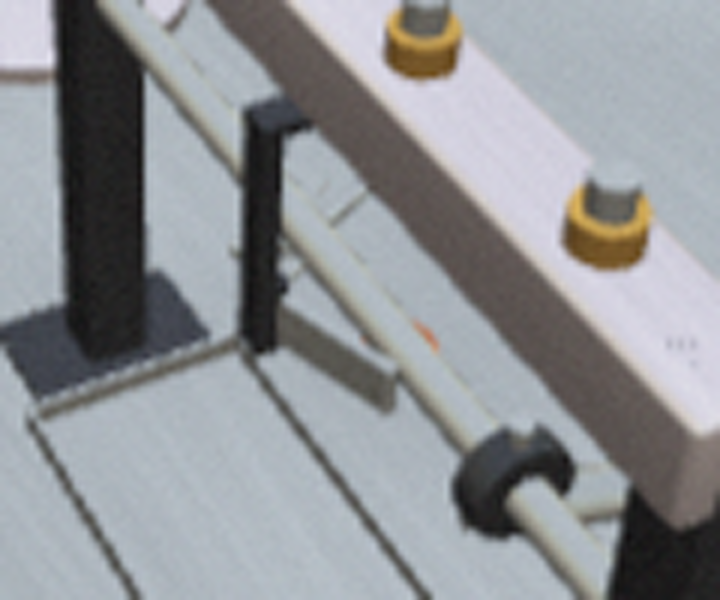

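Turntable crop: the foot's near-left corner is at top-crop (118,240), with edges to (215,172) (long side, so carrier x points up-right) and (180,320). In the side crop the lug leans up and right to about (712,55), which confirms -x towards the robot's left. Rail crops: collar about (515,482), gate tip (392,390), gallery corners (30,40), (25,105), (747,122) and (742,188). Next I'll compute positions and cross-check them.

```bash
cat > m.py <<'E'
from h import *
np.set_printoptions(precision=1,suppress=True)
f=lambda u,k,o:(u+.5)/k-.5+o
TT=lambda u,v:(f(u,6,300),f(v,6,190)); SS=lambda u,v:(f(u-400,6,215),f(v,6,100))
RT=lambda u,v:(f(u,5,125),f(v,5,155)); RS=lambda u,v:(f(u,6,240),f(v,6,180))
E
python3 - <<'E'
from m import *
print("tt",onz("top",*TT(204,205),32), [onz("top",*TT(*p),32) for p in[(54,205),(354,205)]])
print("knob",onz("top",*TT(258,128),60))
c=onz("top",*TT(116,241),40);e=onz("top",*TT(215,173),40);g=onz("top",*TT(178,322),40)
print("foot",c,e,g,np.linalg.norm(e-c),np.linalg.norm(g-c))
a1=np.degrees(np.arctan2(*(e-c)[[1,0]]));a2=np.degrees(np.arctan2(*(g-c)[[1,0]]));print("yaw",a1,a2)
G=[onz("top",*RT(*p),340) for p in[(30,40),(25,105),(747,122),(742,188)]];print("gallery",G)
# unions at z ~364
U=[onz("top",*RT(*p),364) for p in[(130,81),(291,100),(473,122),(631,141)]];print("unions",U)
print("collar z223 far", onz("side",*RS(525,490),215), "tip",onz("side",*RS(392,390),215), "collar ctr",onz("side",*RS(513,480),215))
print("rail pts",[onz("side",*RS(*p),215) for p in [(125,30),(210,130),(330,243),(465,418),(570,555)]])
print("bracket top", onz("top",*RT(388,72),300))
b=[onz("side",*SS(*p),340) for p in [(570,195)]];print(b)
E
```

```text
tt [ 480.4 -320.    32. ] [array([ 478.3, -229.8,   32. ]), array([ 482.6, -410.3,   32. ])]
knob [ 526.7 -345.6   60. ]
foot [ 457.9 -266.    40. ] [ 499.7 -324.7   40. ] [ 410.8 -303.5   40. ] 72.08695016827023 60.19693445653746
yaw -54.552200546691616 -141.4151693293482
gallery [array([641.3, 320.3, 340. ]), array([604.4, 321.4, 340. ]), array([605.1, -85.5, 340. ]), array([567.6, -83.5, 340. ])]
unions [array([616.7, 256.8, 364. ]), array([608.4, 167.9, 364. ]), array([598.8,  67.2, 364. ]), array([590.4, -20.3, 364. ])]
collar z223 far [610.2 240.  215. ] tip [619.6 184.3 215. ] collar ctr [610.8 234.9 215. ]
rail pts [array([591.3, -29.8, 215. ]), array([596.9,  41. , 215. ]), array([595.4, 116. , 215. ]), array([607.2, 206.5, 215. ]), array([615.2, 266.7, 215. ])]
bracket top [633.3 123.4 300. ]
[array([607.5, -75.7, 340. ])]
```

```bash
cat >> m.py <<'E'
import json
def axes(yaw): 
    y=np.radians(yaw); return np.array([np.cos(y),np.sin(y),0]),np.array([-np.sin(y),np.cos(y),0])
def toolR(yaw,lean=30):
    xh,yh=axes(yaw); l=np.radians(lean); z=np.sin(l)*xh-np.cos(l)*np.array([0,0,1]); return np.c_[np.cross(yh,z),yh,z]
def grip_tcp(p,yaw,off=5,lean=30):  # p: lug grip point; pads centre moved off mm along tool x
    r=toolR(yaw,lean); return p+19*r[:,2]+off*r[:,0], r
def row(p0,r0,p1,r1):
    return np.r_[R.from_matrix(r0.T@r1).as_rotvec(degrees=True), r0.T@(p1-p0)]
def apply(p0,r0,w):
    return p0+r0@np.array(w[3:6]), r0@R.from_rotvec(w[:3],degrees=True).as_matrix()
def load():
    d=json.load(open("cmd.json")); return np.array(d[0]),np.array(d[1])
def save(p,r): json.dump([list(p),r.tolist()],open("cmd.json","w"))
E
python3 - <<'E'
from m import *
yaw=-53.2; xh,yh=axes(yaw); O=np.array([452,-309,32.])
P=lambda x,y,z:O+x*xh+y*yh+z*np.array([0,0,1])
inv=lambda uv:(400+(uv[0]-215)*6,(uv[1]-100)*6); invt=lambda uv:((uv[0]-300)*6,(uv[1]-190)*6)
for nm,q in [("lugtop+y",(-47,6,248)),("lugtop-y",(-47,-6,248)),("lugtop c",(-60,0,240)),("lugfar",(-34,0,255)),("lugbase",(-14,0,191)),("roof++",(17,20,194)),("roof+-",(17,-20,194)),("roof-+",(-17,20,194)),("foot(43,30,22)",(43,30,22)),("foot(43,-30,22)",(43,-30,22))]:
    print(nm,np.array(invt(proj("top",P(*q)))),np.array(inv(proj("side",P(*q)))))
r0=R.from_euler('xyz',[180,0,162.135],degrees=True).as_matrix(); p0=np.array([176.397,547.291,213.976]); save(p0,r0)
t,r=grip_tcp(P(-35,0,227),yaw)
pre=t-120*r[:,2]
print("lug",P(-35,0,227),"tcp",t,"pre",pre)
print("up",row(p0,r0,p0+[0,0,200],r0)); print("pre",row(p0,r0,pre,r))
E
```

```text
lugtop+y [199.3 311.9] [702.   47.6]
lugtop-y [213.6 331.9] [710.8  37.8]
lugtop c [182.  336.2] [731.2  61.9]
lugfar [230.8 307.3] [681.6  25.4]
lugbase [234.6 277.6] [646.7 137.8]
roof++ [261.3 211.3] [575.3 139.8]
roof+- [307.  274.6] [606.4 106.6]
roof-+ [208.4 249.6] [637.  150.5]
foot(43,30,22) [218.9 167. ] [538.7 419.6]
foot(43,-30,22) [278.8 250.1] [582.  364.9]
lug [ 431. -281.  259.] tcp [ 434.1 -285.1  240. ] pre [ 398.2 -237.1  344. ]
up [   0.    0.    0.    0.    0. -200.]
pre [   9.2  -29.    34.5 -451.7 -678.5 -130. ]
```

```bash
python3 - <<'E'
from m import *
a=cv2.imread("pics/side0.png")
c=cv2.resize(a[90:150,225:305],None,fx=10,fy=10,interpolation=cv2.INTER_CUBIC)
t=cv2.imread("pics/top0.png"); d=cv2.resize(t[210:255,300:360],None,fx=10,fy=10,interpolation=cv2.INTER_CUBIC)
cv2.imwrite("pics/lug.png",np.vstack([cv2.resize(c,(400,300)),cv2.resize(d,(400,300))]))
E
```

```text
(no output)
```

View pics/lug.png

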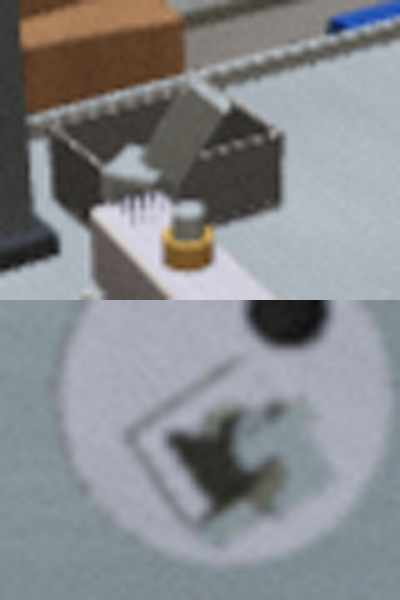

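The lug end face is about (712,56) in the side crop and about (214,323) in the top crop, within 2 px of prediction. I'll triangulate that after moving to the pre-grasp, and check the foot corner in the side view too.

Request:
carry_out --pt "0 0 0 0 0 -50 1" --pt "0 0 0 0 0 -100 1" --pt "0 0 0 0 0 -150 1" --pt "0 0 0 0 0 -200 1" --pt "9.2 -29 34.5 -452 -678 -190 1" --pt "9.2 -29 34.5 -452 -678 -190 1" --pt "9.2 -29 34.5 -452 -678 -190 1" --pt "9.2 -29 34.5 -452 -678 -190 1" --pt "9.2 -29 34.5 -452 -678 -190 1" --pt "9.2 -29 34.5 -452 -678 -190 1" --pt "9.2 -29 34.5 -452 -678 -190 1" --pt "9.2 -29 34.5 -452 -678 -190 1" --pt "9.2 -29 34.5 -452 -678 -190 1" --pt "9.2 -29 34.5 -452 -678 -190 1" --pt "9.2 -29 34.5 -452 -678 -190 1" --pt "9.2 -29 34.5 -452 -678 -190 1" --pt "9.2 -29 34.5 -452 -678 -190 1" --pt "9.2 -29 34.5 -452 -678 -190 1" --pt "9.2 -29 34.5 -452 -678 -190 1" --pt "9.2 -29 34.5 -452 -678 -190 1"

```text
time_s: 2.1
ee_pos: [392.1, -218.0, 404.2]
ee_rot: [179.9, 30.0, 126.7]
force: [0.9, 0.3, 0.1]
gripper_width: 91.3
gripper_force: 0.0
```

```bash
python3 - <<'E'
from m import *
p,r=load(); p,r=apply(p,r,[9.2,-29,34.5,-452,-678,-190]); save(p,r)
s=state(); print(s["time_s"],p,s["ee_pos"],s["ee_rot"],R.from_matrix(r).as_euler('xyz',degrees=True),s["qpos"],s["force"])
yaw=-53.2; xh,yh=axes(yaw)
q,e=two(SS(712,56),TT(215,324)); print("lug end",q,e,"expect",np.array([452,-309,32])-47*xh+[0,0,248])
print("lug end by side at z280",onz("side",*SS(712,56),280))
print("foot corner (43,30,22)->",onz("side",*SS(548,432),54),np.array([452,-309,54])+43*xh+30*yh)
E
```

```text
2.1 [ 398.6 -236.7  404. ] [ 392.1 -218.   404.2] [179.9  30.  126.7] [180.   30.  126.8] [-18.2 -11.1 101.2 -18.3  65.7 -51. ] [0.9 0.3 0.1]
lug end [ 422.1 -274.8  272.7] 3.7872534224146204 expect [ 423.8 -271.4  280. ]
lug end by side at z280 [ 429.1 -260.1  280. ]
foot corner (43,30,22)-> [ 503.3 -314.8   54. ] [ 501.8 -325.5   54. ]
```

Request:
carry_out --pt "0 0 0 0 0 0 1" --pt "0 0 0 0 0 0 1"

```text
time_s: 2.3
ee_pos: [391.7, -217.1, 403.2]
ee_rot: [-180.0, 29.8, 126.6]
force: [-0.3, 0.5, -0.2]
gripper_width: 91.2
gripper_force: 0.0
```

```bash
python3 - <<'E'
from m import *
p,r=load(); s=state(); print(p,s["ee_pos"])
a=grab_frame("top"); b=grab_frame("side")
cv2.imwrite("pics/top1.png",a[...,::-1]);cv2.imwrite("pics/side1.png",b[...,::-1])
pa=proj("top",s["ee_pos"]);pb=proj("side",s["ee_pos"]);print(pa,pb)
P=[s["ee_pos"]+sg*45.5*r[:,1] for sg in(1,-1)]
print([proj("top",x) for x in P],[proj("side",x) for x in P], proj("top",[0,0,0]),proj("side",[0,0,0]))
ua,va=(pa-[40,40]).astype(int);ub,vb=(pb-[40,40]).astype(int);print(ua,va,ub,vb)
W=np.hstack([cv2.resize(i[v:v+90,u:u+80],None,fx=5,fy=5,interpolation=cv2.INTER_CUBIC) for i,u,v in((a,ua,va),(b,ub,max(vb,0)))])
cv2.imwrite("pics/grip1.png",W[...,::-1])
E
```

```text
[ 398.6 -236.7  404. ] [ 391.7 -217.1  403.2]
[323.5 258.4] [287.  68.]
[array([313.4, 244.3]), array([333.7, 272.6])] [array([281.4,  73.7]), array([292.3,  62.7])] [241.3 356. ] [414.6 183.9]
283 218 246 28
```

View pics/grip1.png

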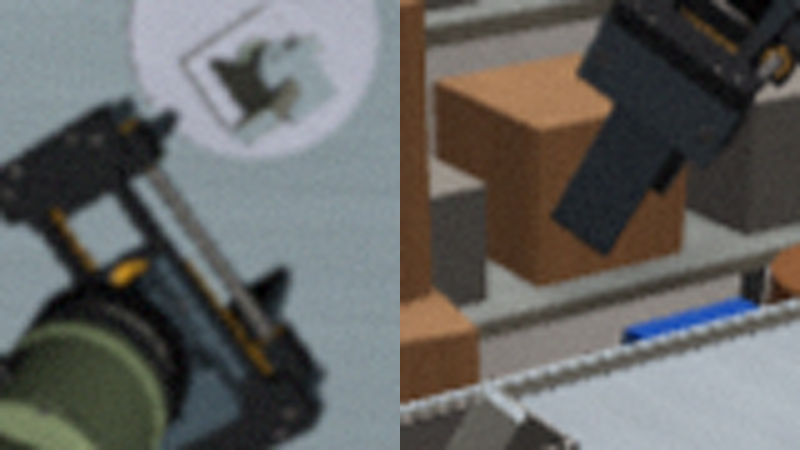

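```bash
python3 - <<'E'
from m import *
s=state(); save(s["ee_pos"],toolR(-53.2))
for n in("top","side"):
    im=cv2.imread(f"pics/{n}0.png"); u,v=proj(n,[0,0,0]).astype(int)
    h=cv2.cvtColor(im,cv2.COLOR_BGR2HSV)
    print(n,im[v+0 if n=="side" else 333,u-30 if n=="side" else 220])
    m=((h[...,0]>25)&(h[...,0]<45)&(h[...,1]>50)&(h[...,2]>60)).astype(np.uint8)
    w=np.zeros_like(m);w[max(v-50,0):v+40,u-60:u+60]=1;m&=w
    c=max(cv2.findContours(m,0,2)[0],key=cv2.contourArea)
    print(cv2.approxPolyDP(c,4,True).reshape(-1,2).tolist())
    for z in(0,10,15): print(z,[proj(n,[a,b,z]).round(1).tolist() for a,b in((80,80),(80,-80),(-80,-80),(-80,80))])
E
```

```text
top [116 152 140]
[[216, 328], [213, 383], [221, 383], [224, 370], [237, 361], [249, 363], [259, 383], [269, 383], [270, 330]]
0 [[219.7, 332.8], [264.2, 333.6], [263.1, 379.5], [218.3, 378.7]]
10 [[219.4, 333.6], [264.2, 334.5], [263.2, 380.6], [218.0, 379.8]]
15 [[219.3, 334.0], [264.3, 334.9], [263.3, 381.2], [217.9, 380.4]]
side [130 160 151]
[[401, 134], [411, 143], [412, 158], [417, 151], [418, 161], [442, 155], [421, 155], [424, 147], [420, 150], [414, 133]]
0 [[418.1, 204.8], [380.0, 179.6], [411.6, 165.8], [450.6, 188.3]]
10 [[419.0, 202.4], [380.6, 177.3], [412.3, 163.5], [451.6, 185.9]]
15 [[419.4, 201.2], [380.9, 176.1], [412.7, 162.3], [452.1, 184.7]]
```

```bash
python3 - <<'E'
from m import *
p,r=load(); xh,yh=axes(-53.2); lug=np.array([452.5,-305,259])-35*xh
t,rt=grip_tcp(lug,-53.2); print(lug,t)
print("pre",row(p,r,t-70*rt[:,2],rt),"final",row(p,r,t,rt))
E
```

```text
[ 431.5 -277.   259. ] [ 434.6 -281.1  240. ]
pre [  0.    0.    0.   14.1  -6.1 111. ] final [  0.    0.    0.   14.1  -6.1 181. ]
```

Request:
carry_out --pt "0 0 0 14 -6 40 1" --pt "0 0 0 14 -6 80 1" --pt "0 0 0 14 -6 111 1" --pt "0 0 0 14 -6 125 1" --pt "0 0 0 14 -6 140 1" --pt "0 0 0 14 -6 155 1" --pt "0 0 0 14 -6 170 1" --pt "0 0 0 14 -6 181 1" --pt "0 0 0 14 -6 181 1" --pt "0 0 0 14 -6 181 1"

```text
time_s: 3.4
ee_pos: [435.5, -280.9, 240.7]
ee_rot: [180.0, 30.0, 126.9]
force: [0.3, 0.4, 0.2]
gripper_width: 91.1
gripper_force: 0.0
```

```bash
python3 - <<'E'
from m import *
p,r=load(); save(*apply(p,r,[0,0,0,14,-6,181])); print(load()[0],state()["ee_pos"])
a=grab_frame("top"); b=grab_frame("side")
W=np.hstack([cv2.resize(i[v:v+60,u:u+65],None,fx=6,fy=6,interpolation=cv2.INTER_CUBIC) for i,u,v in((a,300,205),(b,225,85))])
cv2.imwrite("pics/grip2.png",W[...,::-1])
E
```

```text
[ 434.8 -281.1  240.1] [ 435.5 -280.9  240.7]
```

View pics/grip2.png

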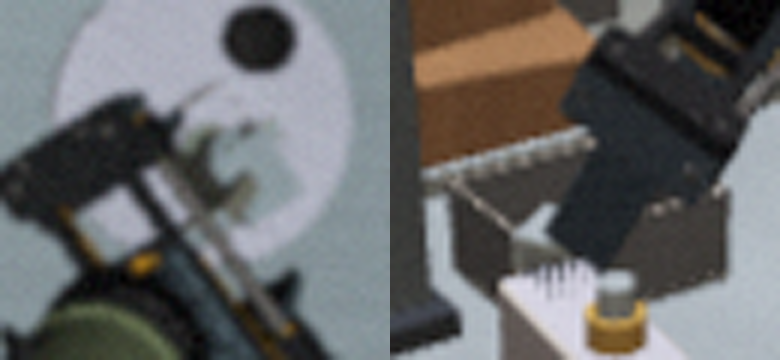

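Side crop: the fingers straddle the lug, with the near fingertip at about (575,245), roughly 5 mm shallower than planned. I'll advance 4 mm and close.

Request:
carry_out --pt "0 0 0 0 0 4 1" --pt "0 0 0 0 0 4 0.4" --pt "0 0 0 0 0 4 0" --pt "0 0 0 0 0 4 -0.4" --pt "0 0 0 0 0 4 -0.6" --pt "0 0 0 0 0 4 -0.7" --pt "0 0 0 0 0 4 -0.8" --pt "0 0 0 0 0 4 -1" --pt "0 0 0 0 0 4 -1" --pt "0 0 0 0 0 4 -1" --pt "0 0 0 0 0 4 -1" --pt "0 0 0 0 0 4 -1" --force 55

```text
time_s: 4.7
ee_pos: [436.2, -283.6, 236.9]
ee_rot: [180.0, 30.0, 126.8]
force: [0.2, -0.6, 0.1]
gripper_width: 11.9
gripper_force: 55.0
```

```bash
cat >> m.py <<'E'
RY=-5.2; rx,ry=axes(RY); MID=np.array([599.6,121.7,215])-20*ry   # rail_mid, world
DX=0. # correction
def tcp_for(seat_rail, sx, sz=24.6):  # seat in rail frame -> tcp; sx = seat minus tcp along carrier x
    s=MID+seat_rail[0]*rx+seat_rail[1]*ry+[0,0,seat_rail[2]]
    return s-sx*rx+[0,0,sz], toolR(RY)
E
python3 - <<'E'
from m import *
p,r=load(); p,r=apply(p,r,[0,0,0,0,0,4]); save(p,r); xh,yh=axes(-53.2)
sx=(np.array([452.5,-305,0])-p)@xh; print(p,"sx",sx,"lat",(np.array([452.5,-305,0])-p)@yh, MID)
print("lift",row(p,r,p+[0,0,90],r))
p1=p+np.array([0,0,90]); t,rt=tcp_for((-100,-60,60),sx); print(t,row(p,r,t,rt))
E
```

```text
[ 436.  -282.7  236.6] sx 27.78929995038831 lat -0.14001957722396519 [597.8 101.8 215. ]
lift [  0.    0.    0.  -45.    0.  -77.9]
[465.1  53.6 299.6] [ -24.    -0.   -41.6  186.6  224.8 -180.4]
```

Request:
carry_out --pt "0 0 0 -2 0 -4 -1" --pt "0 0 0 -7 0 -12 -1" --pt "0 0 0 -15 0 -26 -1" --pt "0 0 0 -25 0 -43 -1" --pt "0 0 0 -35 0 -61 -1" --pt "0 0 0 -42 0 -73 -1" --pt "0 0 0 -45 0 -78 -1" --pt "0 0 0 -45 0 -78 -1"

```text
time_s: 5.5
ee_pos: [435.9, -283.4, 327.0]
ee_rot: [179.9, 29.9, 126.8]
force: [0.1, -0.1, -7.6]
gripper_width: 12.1
gripper_force: 55.0
```

```bash
python3 - <<'E'
from m import *
p,r=load(); p,r=apply(p,r,[0,0,0,-45,0,-78]); save(p,r); s=state();print(p,s["ee_pos"],s["ee_rot"],s["force"],s["torque"],s["gripper_width"])
t,rt=tcp_for((-100,-60,60),27.8); w=row(p,r,t,rt);print(w)
for k in range(1,17):
    f=.5-.5*np.cos(np.pi*k/16); print((w*f).round(1).tolist())
E
```

```text
[ 435.9 -282.6  326.7] [ 435.9 -283.4  327. ] [179.9  29.9 126.8] [ 0.1 -0.1 -7.6] [0.9 0.7 0. ] 12.144178774022784
[ -24.    -0.   -41.6  231.6  224.7 -102.4]
[-0.2, -0.0, -0.4, 2.2, 2.2, -1.0]
[-0.9, -0.0, -1.6, 8.8, 8.6, -3.9]
[-2.0, -0.0, -3.5, 19.5, 18.9, -8.6]
[-3.5, -0.0, -6.1, 33.9, 32.9, -15.0]
[-5.3, -0.0, -9.2, 51.5, 49.9, -22.8]
[-7.4, -0.0, -12.8, 71.5, 69.4, -31.6]
[-9.7, -0.0, -16.7, 93.2, 90.5, -41.2]
[-12.0, -0.0, -20.8, 115.8, 112.4, -51.2]
[-14.3, -0.0, -24.8, 138.4, 134.3, -61.2]
[-16.6, -0.0, -28.7, 160.1, 155.4, -70.8]
[-18.7, -0.0, -32.3, 180.1, 174.8, -79.7]
[-20.5, -0.0, -35.5, 197.7, 191.8, -87.4]
[-22.0, -0.0, -38.1, 212.1, 205.8, -93.8]
[-23.1, -0.0, -40.0, 222.8, 216.2, -98.5]
[-23.8, -0.0, -41.2, 229.4, 222.6, -101.5]
[-24.0, -0.0, -41.6, 231.6, 224.7, -102.4]
```

Request:
carry_out --pt "-0.2 0 -0.4 2 2 -1 -1" --pt "-0.9 0 -1.6 9 9 -4 -1" --pt "-2 0 -3.5 20 19 -9 -1" --pt "-3.5 0 -6.1 34 33 -15 -1" --pt "-5.3 0 -9.2 52 50 -23 -1" --pt "-7.4 0 -12.8 72 69 -32 -1" --pt "-9.7 0 -16.7 93 90 -41 -1" --pt "-12 0 -20.8 116 112 -51 -1" --pt "-14.3 0 -24.8 138 134 -61 -1" --pt "-16.6 0 -28.7 160 155 -71 -1" --pt "-18.7 0 -32.3 180 175 -80 -1" --pt "-20.5 0 -35.5 198 192 -87 -1" --pt "-22 0 -38.1 212 206 -94 -1" --pt "-23.1 0 -40 223 216 -98 -1" --pt "-23.8 0 -41.2 229 222 -101 -1" --pt "-24 0 -41.6 232 225 -102 -1" --pt "-24 0 -41.6 232 225 -102 -1" --pt "-24 0 -41.6 232 225 -102 -1"

```text
time_s: 7.3
ee_pos: [465.1, 52.4, 299.5]
ee_rot: [180.0, 30.0, 174.8]
force: [-0.5, 0.6, -7.2]
gripper_width: 11.7
gripper_force: 55.0
```

```bash
python3 - <<'E'
from m import *
p,r=load(); p,r=apply(p,r,[-24,0,-41.6,232,225,-102]); save(p,r); s=state();print(p,s["ee_pos"],s["ee_rot"],s["force"],s["torque"],s["gripper_width"],s["qpos"])
b=grab_frame("side");cv2.imwrite("pics/side3.png",b[...,::-1]);a=grab_frame("top");cv2.imwrite("pics/top3.png",a[...,::-1])
seat=p+27.8*rx-[0,0,24.6]
for q in [(0,0,0),(17,20,14),(17,-20,14),(22,20,-26),(22,-20,-26),(49,0,-90),(-17,20,14)]:
    print(q,proj("side",seat+q[0]*rx+q[1]*ry+[0,0,q[2]]))
crop("side",245,125,110,115,5,"hook3",b)
for y in(-155,-60,0,60,100): print(y,"rail top/bot/axis",[proj("side",MID+y*ry+[0,0,z]).round(1).tolist() for z in(8,0,-8)])
E
```

```text
[465.2  53.9 299. ] [465.1  52.4 299.5] [180.   30.  174.8] [-0.5  0.6 -7.2] [0.1 1.2 0. ] 11.744861763794828 [ 10.6  -8.7 114.1 -10.9  46.1 -68.6]
(0, 0, 0) [316.1 167.7]
(17, 20, 14) [315.1 168.9]
(17, -20, 14) [305.4 160. ]
(22, 20, -26) [311.8 184.3]
(22, -20, -26) [302.4 175.1]
(49, 0, -90) [295.4 204.6]
(-17, 20, 14) [328.2 164.9]
-155 rail top/bot/axis [[258.2, 176.3], [258.2, 178.9], [258.3, 181.5]]
-60 rail top/bot/axis [[276.6, 198.1], [276.5, 200.8], [276.5, 203.5]]
0 rail top/bot/axis [[289.9, 213.9], [289.8, 216.7], [289.6, 219.4]]
60 rail top/bot/axis [[304.9, 231.6], [304.6, 234.4], [304.4, 237.2]]
100 rail top/bot/axis [[315.9, 244.6], [315.5, 247.5], [315.2, 250.3]]
```

View pics/hook3.png

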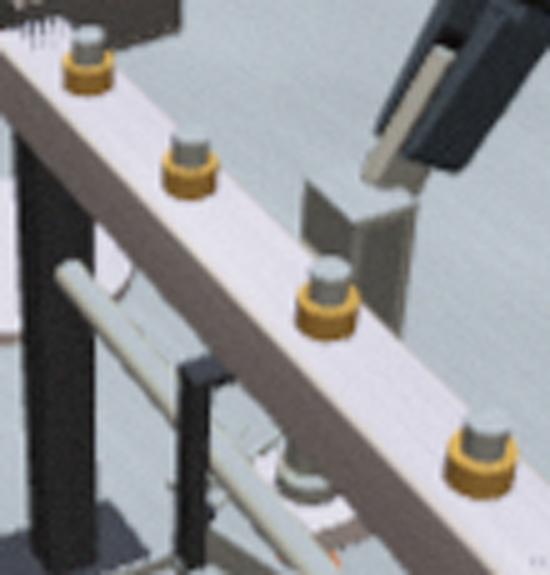

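The hook is held upright. Roof corners are at crop (305,180), (357,220) and (416,205), which is within 1 px of prediction. Next I'll measure the rail's perpendicular offset numerically.

```bash
python3 - <<'E'
from m import *
from scipy.ndimage import map_coordinates
im=cv2.imread("pics/side0.png").astype(float)
off=np.array([.8,.7])
for y0,y1 in ((-140,-100),(-100,-60),(-60,-20),(60,85)):
    acc=[]
    for y in np.linspace(y0,y1,25):
        c=proj("side",MID+y*ry)+off; t=proj("side",MID+(y+5)*ry)+off-c; t/=np.hypot(*t); n=np.array([t[1],-t[0]])  # up-right
        q=c+np.outer(np.arange(-7,7.1,.5),n); acc.append([map_coordinates(im[...,k],[q[:,1],q[:,0]],order=1) for k in range(3)])
    a=np.mean(acc,0); w=proj("side",MID+y0*ry+8*np.array([0,0,1]))-proj("side",MID+y0*ry-8*np.array([0,0,1]))
    print(y0,"n",n,"mm/px x:",(proj("side",MID+y0*ry+10*rx)-proj("side",MID+y0*ry))@n/10,"z:",(w@n)/16)
    print("G",a[1].round().astype(int)); print("B-R",(a[0]-a[2]).round().astype(int))
E
```

```text
-140 n [ 0.8 -0.6] mm/px x: -0.3571996506205831 z: 0.20895912989470605
G [ 43  49  56  63  69  74  77  85 103 126 148 166 177 183 185 186 186 187
 186 184 179 177 178 179 180 180 181 181 180]
B-R [  0   1   1   2   3   3   1  -3  -8 -10 -10  -7   0   7  13  16  17  16
  12   8   6   8  10  11  11  11  11  12  12]
-100 n [ 0.8 -0.6] mm/px x: -0.36960702915998944 z: 0.21618843293292475
G [181 183 183 183 177 162 137 118 118 133 152 168 178 183 185 186 187 187
 187 183 177 172 171 170 170 172 175 176 177]
B-R [ 15  16  16  16  15  13   8   0  -7 -11 -10  -6   0   8  14  16  17  15
  12   8   7  10  14  15  15  16  16  16  16]
-60 n [ 0.8 -0.6] mm/px x: -0.3829073687932705 z: 0.22393590314943979
G [170 163 156 149 138 119  98  83  80  86  91  93  91  88  82  77  76  76
  75  75  74  74  78  84  92  99 106 112 115]
B-R [15 14 13 12 11  9  4 -1 -4 -6 -5 -3  0  3  5  6  5  5  3  2  2  3  4  6
  8 10 11 12 12]
60 n [ 0.8 -0.6] mm/px x: -0.4292468157055504 z: 0.2509115613660183
G [109 119 132 143 145 137 130 131 140 153 166 175 181 184 185 186 186 187
 186 183 174 162 158 163 171 176 178 178 178]
B-R [ -2   1   4   7   9   7   2  -3  -7  -9  -8  -3   4  10  15  16  16  16
  13   5 -10 -25 -26 -12   3  12  15  16  15]
```

```bash
sed -i 's/^DX=0.*/MID=MID+1.3*rx/' m.py; cat >> m.py <<'E'
def seat_of(p,sx=27.8):
    d=p+sx*rx-np.array([0,0,24.6])-MID; return np.array([d@rx,d@ry,d[2]])
def plan(wps,sx=27.8):
    p,r=load()
    for w in wps: print(w,row(p,r,*tcp_for(w,sx)).round(1).tolist())
E
python3 - <<'E'
from m import *
p,r=load(); print(seat_of(p)); 
plan([(-101,-60,50),(-92,-60,38),(-60,-60,37),(-25,-60,37),(-4,-60,37),(-4,-60,33),(-3,-60,29),(-2,-60,26),(-1,-60,22),(0,-60,18),(0,-60,12),(0,-60,6),(0,-60,3)])
E
```

```text
[-101.2  -59.7   59.4]
(-101, -60, 50) [0.0, -0.0, 0.0, 4.5, -0.3, 8.3]
(-92, -60, 38) [0.0, -0.0, 0.0, 2.8, -0.3, 23.1]
(-60, -60, 37) [0.0, -0.0, 0.0, -24.5, -0.3, 40.0]
(-25, -60, 37) [0.0, -0.0, 0.0, -54.8, -0.3, 57.5]
(-4, -60, 37) [0.0, -0.0, 0.0, -73.0, -0.3, 68.0]
(-4, -60, 33) [0.0, -0.0, 0.0, -71.0, -0.3, 71.5]
(-3, -60, 29) [0.0, -0.0, 0.0, -69.8, -0.3, 75.4]
(-2, -60, 26) [0.0, -0.0, 0.0, -69.2, -0.3, 78.5]
(-1, -60, 22) [0.0, -0.0, 0.0, -68.1, -0.3, 82.5]
(0, -60, 18) [0.0, -0.0, 0.0, -66.9, -0.3, 86.5]
(0, -60, 12) [0.0, -0.0, 0.0, -63.9, -0.3, 91.7]
(0, -60, 6) [0.0, -0.0, 0.0, -60.9, -0.3, 96.9]
(0, -60, 3) [0.0, -0.0, 0.0, -59.4, -0.3, 99.5]
```

Request:
carry_out --pt "0 0 0 4 0 4 -1" --pt "0 0 0 4 0 12 -1" --pt "0 0 0 3 0 23 -1" --pt "0 0 0 -10 0 31 -1" --pt "0 0 0 -24.5 0 40 -1" --pt "0 0 0 -40 0 49 -1" --pt "0 0 0 -55 0 57.5 -1" --pt "0 0 0 -66 0 64 -1" --pt "0 0 0 -71 0 67 -1" --pt "0 0 0 -73 0 68 -1" --pt "0 0 0 -73 0 68 -1" --pt "0 0 0 -73 0 68 -1"

```text
time_s: 8.6
ee_pos: [561.4, 44.3, 277.0]
ee_rot: [180.0, 29.9, 174.8]
force: [0.2, -0.0, -7.5]
gripper_width: 11.8
gripper_force: 55.0
```

```bash
python3 - <<'E'
from m import *
p,r=load(); p,r=apply(p,r,[0,0,0,-73,0,68]); save(p,r); s=state();print(seat_of(p),seat_of(s["ee_pos"]),s["ee_rot"],s["force"],s["torque"])
plan([(-4,-60,33),(-3,-60,29),(-2,-60,26),(-1,-60,22),(0,-60,18),(0,-60,12),(0,-60,6),(0,-60,3),(0,-60,0)])
E
```

```text
[ -4.  -59.7  37. ] [ -4.6 -60.6  37.4] [180.   29.9 174.8] [ 0.2 -0.  -7.5] [0.1 1.2 0. ]
(-4, -60, 33) [0.0, -0.0, 0.0, 2.0, -0.3, 3.5]
(-3, -60, 29) [0.0, -0.0, 0.0, 3.2, -0.3, 7.4]
(-2, -60, 26) [0.0, -0.0, 0.0, 3.8, -0.3, 10.5]
(-1, -60, 22) [0.0, -0.0, 0.0, 4.9, -0.3, 14.5]
(0, -60, 18) [0.0, -0.0, 0.0, 6.1, -0.3, 18.5]
(0, -60, 12) [0.0, -0.0, 0.0, 9.1, -0.3, 23.7]
(0, -60, 6) [0.0, -0.0, 0.0, 12.1, -0.3, 28.9]
(0, -60, 3) [0.0, -0.0, 0.0, 13.6, -0.3, 31.5]
(0, -60, 0) [0.0, -0.0, 0.0, 15.1, -0.3, 34.1]
```

Request:
carry_out --pt "0 0 0 2 0 3.5 -1" --pt "0 0 0 3.2 0 7.4 -1" --pt "0 0 0 3.8 0 10.5 -1" --pt "0 0 0 4.9 0 14.5 -1" --pt "0 0 0 6.1 0 18.5 -1" --pt "0 0 0 6.1 0 18.5 -1"

```text
time_s: 9.2
ee_pos: [565.5, 43.8, 257.0]
ee_rot: [180.0, 29.9, 174.8]
force: [-0.1, 0.3, -7.4]
gripper_width: 11.5
gripper_force: 55.0
```

```bash
python3 - <<'E'
from m import *
p,r=load(); p,r=apply(p,r,[0,0,0,6.1,0,18.5]); save(p,r); s=state();print(seat_of(p),seat_of(s["ee_pos"]),s["force"],s["torque"])
cv2.imwrite("pics/side4.png",grab_frame("side")[...,::-1])
im=cv2.imread("pics/side4.png");c=cv2.resize(im[170:240,245:325],None,fx=8,fy=8,interpolation=cv2.INTER_CUBIC);cv2.imwrite("pics/hook4.png",c)
E
```

```text
[ -0.  -59.7  18. ] [ -0.3 -60.7  17.4] [-0.1  0.3 -7.4] [ 0.1  1.3 -0.1]
```

View pics/hook4.png

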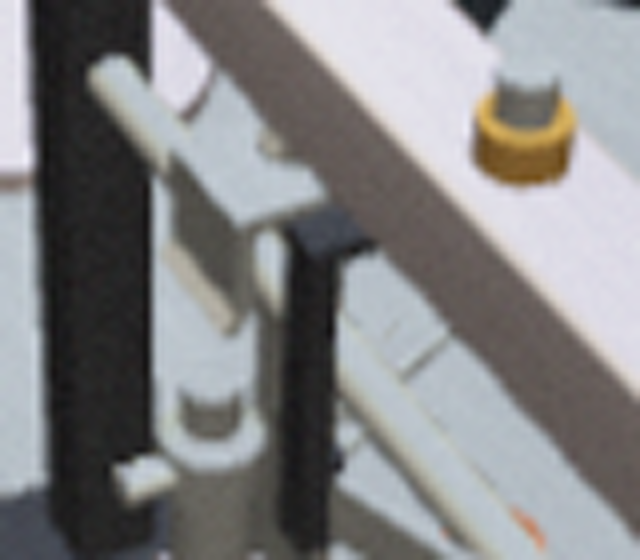

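Crop: the lip is in front of the rail (lip bottom about (235,325)), the strap is behind it, and the rail runs through the hook. I'll lower it on.

Request:
carry_out --pt "0 0 0 2 0 3.5 -1" --pt "0 0 0 4 0 7 -1" --pt "0 0 0 6 0 10.4 -1" --pt "0 0 0 7 0 12.1 -1" --pt "0 0 0 7.5 0 13 -1" --pt "0 0 0 8 0 13.9 -1" --pt "0 0 0 8 0 13.9 -1"

```text
time_s: 9.95
ee_pos: [566.0, 43.9, 242.0]
ee_rot: [179.9, 30.0, 174.8]
force: [-0.2, -0.2, -7.4]
gripper_width: 11.5
gripper_force: 55.0
```

Request:
carry_out --pt "0 0 0 0.3 0 0.5 -1" --pt "0 0 0 0.5 0 0.9 -1" --pt "0 0 0 0.5 0 0.9 -1"

```text
time_s: 10.25
ee_pos: [566.0, 43.9, 241.0]
ee_rot: [179.9, 30.0, 174.8]
force: [-0.2, -0.2, -7.9]
gripper_width: 12.0
gripper_force: 55.0
```

```bash
python3 - <<'E'
from m import *
p,r=load(); p,r=apply(p,r,[0,0,0,8,0,13.9]); p,r=apply(p,r,[0,0,0,.5,0,.9]);save(p,r); s=state();print(seat_of(p),seat_of(s["ee_pos"]),s["force"],s["torque"])
E
```

```text
[  0.  -59.7   0.9] [  0.1 -60.5   1.4] [-0.2 -0.2 -7.9] [0.1 1.3 0. ]
```

Request:
carry_out --pt "0 0 0 0 3 0 -1" --pt "0 0 0 0 10 0 -1" --pt "0 0 0 0 20 0 -1" --pt "0 0 0 0 32 0 -1" --pt "0 0 0 0 44 0 -1" --pt "0 0 0 0 56 0 -1" --pt "0 0 0 0 68 0 -1" --pt "0 0 0 0 80 0 -1" --pt "0 0 0 0 90 0 -1" --pt "0 0 0 0 97 0 -1" --pt "0 0 0 0 100 0 -1" --pt "0 0 0 0 100 0 -1"

```text
time_s: 11.45
ee_pos: [573.9, 143.6, 240.1]
ee_rot: [180.0, 29.8, 174.8]
force: [-4.4, 0.3, -8.2]
gripper_width: 11.6
gripper_force: 55.0
```

Request:
carry_out --pt "0 0 0 0 2 0 -1" --pt "0 0 0 0 5 0 -1" --pt "0 0 0 0 8 0 -1" --pt "0 0 0 0 11 0 -1" --pt "0 0 0 0 14 0 -1" --pt "0 0 0 0 17 0 -1" --pt "0 0 0 0 20 0 -1" --pt "0 0 0 0 23 0 -1" --pt "0 0 0 0 26 0 -1" --pt "0 0 0 0 29 0 -1" --pt "0 0 0 0 30 0 -1" --pt "0 0 0 0 30 0 -1"

```text
time_s: 12.65
ee_pos: [577.8, 174.0, 241.3]
ee_rot: [179.9, 30.0, 174.8]
force: [-3.3, -0.5, -7.5]
gripper_width: 11.6
gripper_force: 55.0
```

```bash
python3 - <<'E'
from m import *
p,r=load(); p,r=apply(p,r,[0,0,0,0,130,0]);save(p,r); s=state();print(seat_of(p),seat_of(s["ee_pos"]),s["force"],s["torque"],s["ee_rot"])
im=grab_frame("side");cv2.imwrite("pics/side5.png",im[...,::-1])
# hook +y edge / collar in side: predicted station
for st in (120,124,128,132): print(st,[proj("side",MID+(st+d)*ry).round(1).tolist() for d in(0,14)])
g=im[...,1].astype(int); print("collar dark cols/rows", end=" ")
s0=cv2.cvtColor(cv2.imread("pics/side0.png"),cv2.COLOR_BGR2GRAY); m=(s0<75).astype(np.uint8); n,l,st,c=cv2.connectedComponentsWithStats(m[240:282,310:345]); print([(a[:5].tolist(),b.round(1).tolist()) for a,b in zip(st,c)])
E
```

```text
[-0.  70.3  0.9] [ 0.1 70.1  1.7] [-3.3 -0.5 -7.5] [ 0.1  1.9 -0. ] [179.9  30.  174.8]
120 [[320.8, 254.7], [325.0, 259.8]]
124 [[322.0, 256.1], [326.2, 261.2]]
128 [[323.2, 257.6], [327.5, 262.7]]
132 [[324.4, 259.0], [328.7, 264.2]]
collar dark cols/rows [([0, 0, 35, 42, 1250], [17.0, 20.1]), ([6, 12, 20, 18, 180], [13.8, 19.8]), ([31, 24, 4, 18, 40], [33.1, 34.9])]
```

Request:
carry_out --pt "0 0 0 0 2 0 -1" --pt "0 0 0 0 5 0 -1" --pt "0 0 0 0 8 0 -1" --pt "0 0 0 0 11 0 -1" --pt "0 0 0 0 14 0 -1" --pt "0 0 0 0 17 0 -1" --pt "0 0 0 0 20 0 -1" --pt "0 0 0 0 22 0 -1" --pt "0 0 0 0 24 0 -1" --pt "0 0 0 0 24 0 -1"

```text
time_s: 13.7
ee_pos: [579.9, 197.8, 241.2]
ee_rot: [179.9, 30.0, 174.8]
force: [-3.9, -0.2, -7.2]
gripper_width: 11.4
gripper_force: 55.0
```

Request:
carry_out --pt "0 0 0 0 0.5 0 -1" --pt "0 0 0 0 1 0 -1" --pt "0 0 0 0 1.5 0 -1" --pt "0 0 0 0 2 0 -1" --pt "0 0 0 0 2 0 -1"

```text
time_s: 14.2
ee_pos: [580.0, 199.2, 241.2]
ee_rot: [179.9, 30.0, 174.8]
force: [-4.0, -1.2, -7.7]
gripper_width: 11.8
gripper_force: 55.0
```

Request:
carry_out --pt "0 0 0 0 0.5 0 -1" --pt "0 0 0 0 1 0 -1" --pt "0 0 0 0 1.5 0 -1" --pt "0 0 0 0 2 0 -1" --pt "0 0 0 0 2 0 -1"

```text
time_s: 14.7
ee_pos: [580.2, 201.4, 241.2]
ee_rot: [179.9, 30.0, 174.8]
force: [-3.2, -1.9, -6.9]
gripper_width: 11.7
gripper_force: 55.0
```

Request:
carry_out --pt "0 0 0 0 0.5 0 -1" --pt "0 0 0 0 1 0 -1" --pt "0 0 0 0 1.5 0 -1" --pt "0 0 0 0 2 0 -1" --pt "0 0 0 0 2 0 -1"

```text
time_s: 15.2
ee_pos: [580.4, 203.5, 241.2]
ee_rot: [179.9, 30.0, 174.8]
force: [-2.7, -1.2, -7.9]
gripper_width: 11.8
gripper_force: 55.0
```

Request:
carry_out --pt "0 0 0 0 0.5 0 -1" --pt "0 0 0 0 1 0 -1" --pt "0 0 0 0 1 0 -1"

```text
time_s: 15.5
ee_pos: [580.7, 205.0, 241.4]
ee_rot: [179.8, 30.0, 174.8]
force: [-4.7, 1.7, -8.2]
gripper_width: 11.7
gripper_force: 55.0
```

Request:
carry_out --pt "0 0 0 0 0.5 0 -1" --pt "0 0 0 0 1 0 -1" --pt "0 0 0 0 1 0 -1"

```text
time_s: 15.8
ee_pos: [581.5, 205.5, 242.0]
ee_rot: [179.9, 30.1, 174.9]
force: [0.1, -0.0, -7.5]
gripper_width: 11.9
gripper_force: 55.0
```

The gate force has dropped to zero, so it snapped shut. I'll ease on to the collar.

Request:
carry_out --pt "0 0 0 0 0.4 0 -1" --pt "0 0 0 0 0.8 0 -1" --pt "0 0 0 0 1 0 -1" --pt "0 0 0 0 1 0 -1"

```text
time_s: 16.2
ee_pos: [580.7, 206.3, 241.2]
ee_rot: [179.9, 30.0, 174.8]
force: [0.2, 0.3, -6.9]
gripper_width: 11.7
gripper_force: 55.0
```

Request:
carry_out --pt "0 0 0 0 0.4 0 -1" --pt "0 0 0 0 0.8 0 -1" --pt "0 0 0 0 1 0 -1" --pt "0 0 0 0 1 0 -1"

```text
time_s: 16.6
ee_pos: [580.7, 207.3, 241.2]
ee_rot: [179.9, 30.0, 174.8]
force: [0.3, -0.3, -8.2]
gripper_width: 11.7
gripper_force: 55.0
```

```bash
python3 - <<'E'
from m import *
p,r=load(); p,r=apply(p,r,[0,0,0,0,34,0]);save(p,r); s=state();print(seat_of(p),seat_of(s["ee_pos"]),s["force"],s["torque"],s["ee_rot"])
E
```

```text
[ -0.  104.3   0.8] [ -0.  103.5   1.6] [ 0.3 -0.3 -8.2] [0.1 1.3 0. ] [179.9  30.  174.8]
```

Request:
carry_out --pt "0 0 0 0 0.4 0 -1" --pt "0 0 0 0 0.8 0 -1" --pt "0 0 0 0 0.8 0 -1"

```text
time_s: 16.9
ee_pos: [580.8, 208.1, 241.2]
ee_rot: [179.9, 30.0, 174.8]
force: [-0.3, 0.3, -8.1]
gripper_width: 11.3
gripper_force: 55.0
```

Request:
carry_out --pt "0 0 0 0 0.4 0 -1" --pt "0 0 0 0 0.8 0 -1" --pt "0 0 0 0 0.8 0 -1"

```text
time_s: 17.2
ee_pos: [580.9, 208.9, 241.2]
ee_rot: [179.9, 30.0, 174.8]
force: [-0.0, 0.5, -6.8]
gripper_width: 11.3
gripper_force: 55.0
```

Request:
carry_out --pt "0 0 0 0 0.4 0 -1" --pt "0 0 0 0 0.8 0 -1" --pt "0 0 0 0 0.8 0 -1"

```text
time_s: 17.5
ee_pos: [580.9, 209.0, 241.2]
ee_rot: [-180.0, 30.0, 174.8]
force: [-1.0, -2.5, -6.7]
gripper_width: 11.7
gripper_force: 55.0
```

Contact with the collar at 2.5 N. Now I'll lower the hook onto the rail.

Request:
carry_out --pt "0 0 0 0.2 0 0.4 -1" --pt "0 0 0 0.5 0 0.8 -1" --pt "0 0 0 0.5 0 0.8 -1"

```text
time_s: 17.8
ee_pos: [581.0, 209.1, 240.3]
ee_rot: [-180.0, 30.0, 174.8]
force: [-0.5, -3.8, -5.2]
gripper_width: 11.7
gripper_force: 55.0
```

Request:
carry_out --pt "0 0 0 0.2 0 0.4 -1" --pt "0 0 0 0.3 0 0.5 -1" --pt "0 0 0 0.3 0 0.5 -1"

```text
time_s: 18.1
ee_pos: [581.0, 209.1, 239.9]
ee_rot: [-180.0, 30.0, 174.8]
force: [-0.4, -4.7, -4.6]
gripper_width: 11.9
gripper_force: 55.0
```

Request:
carry_out --pt "0 0 0 0.2 0 0.4 -1" --pt "0 0 0 0.2 0 0.4 -1"

```text
time_s: 18.3
ee_pos: [581.0, 209.1, 239.9]
ee_rot: [180.0, 30.0, 174.8]
force: [-1.7, -5.0, -2.4]
gripper_width: 11.6
gripper_force: 55.0
```

Request:
carry_out --pt "0 0 0 0.2 0 0.4 -1" --pt "0 0 0 0.2 0 0.4 -1"

```text
time_s: 18.5
ee_pos: [581.0, 209.1, 239.9]
ee_rot: [180.0, 30.1, 174.8]
force: [-3.2, -6.1, -1.2]
gripper_width: 11.8
gripper_force: 55.0
```

Request:
carry_out --pt "0 0 0 0.3 -0.4 -0.2 -1" --pt "0 0 0 0.3 -0.4 -0.2 -1" --force 20

```text
time_s: 18.7
ee_pos: [581.0, 209.1, 239.9]
ee_rot: [179.9, 30.1, 174.8]
force: [-1.9, -5.8, -1.2]
gripper_width: 12.1
gripper_force: 20.0
```

Request:
carry_out --pt "0 0 0 0 0 0 -1" --pt "0 0 0 0 0 0 -1" --pt "0 0 0 0 0 0 -1" --force 4

```text
time_s: 19.0
ee_pos: [581.1, 209.3, 240.0]
ee_rot: [179.9, 30.1, 174.8]
force: [-2.2, -5.0, -1.0]
gripper_width: 12.0
gripper_force: 4.0
```

Request:
carry_out --pt "0 0 0 0 -0.6 0 -1" --pt "0 0 0 0 -0.6 0 -1" --pt "0 0 0 0 -0.6 0 -1"

```text
time_s: 19.3
ee_pos: [581.2, 209.2, 240.0]
ee_rot: [179.9, 30.1, 174.8]
force: [-2.4, -2.5, 1.4]
gripper_width: 12.1
gripper_force: 4.0
```

Request:
carry_out --pt "0 0 0 0 0 0 -0.72" --pt "0 0 0 0 0 0 -0.7" --pt "0 0 0 0 0 0 -0.67" --pt "0 0 0 0 0 0 -0.62" --pt "0 0 0 0 0 0 -0.55" --pt "0 0 0 0 0 0 -0.45" --pt "0 0 0 0 0 0 -0.35" --pt "0 0 0 0 0 0 -0.25" --pt "0 0 0 0 0 0 -0.25" --pt "0 0 0 0 0 0 -0.25"

```text
time_s: 20.3
ee_pos: [580.5, 208.7, 238.8]
ee_rot: [179.9, 30.0, 174.8]
force: [-0.2, -0.5, 0.2]
gripper_width: 34.0
gripper_force: 0.0
```

```bash
python3 - <<'E'
from m import *
s=state();print(seat_of(s["ee_pos"]),s["force"],s["gripper_width"])
im=grab_frame("side");cv2.imwrite("pics/side6.png",im[...,::-1])
crop("side",255,170,110,110,5,"hung6",im)
E
```

```text
[ -0.4 104.9  -0.8] [-0.2 -0.5  0.2] 33.97485481104161
```

View pics/hung6.png

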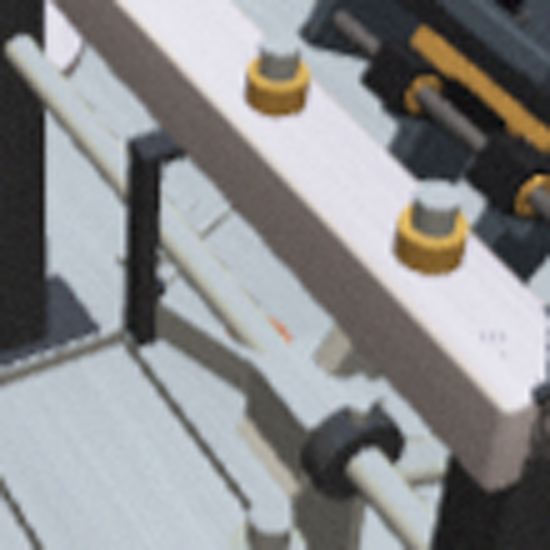

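Crop: the hook sits against the collar (about (350,455)) on the rail, and the gate flap is closed behind the lip (tip about (245,375)). That was my 11th viewed picture, one over the limit of 10, so I'll view no more. I'll back out along the tool axis.

Request:
carry_out --pt "0 0 0 0 0 -3 -0.25" --pt "0 0 0 0 0 -8 -0.25" --pt "0 0 0 0 0 -16 -0.25" --pt "0 0 0 0 0 -28 -0.25" --pt "0 0 0 0 0 -45 -0.25" --pt "0 0 0 0 0 -65 -0.25" --pt "0 0 0 0 0 -90 -0.25" --pt "0 0 0 0 0 -115 -0.25" --pt "0 0 0 0 0 -140 -0.25" --pt "0 0 0 0 0 -155 -0.25" --pt "0 0 0 0 0 -160 -0.25" --pt "0 0 0 0 0 -160 -0.25" --pt "0 0 0 0 0 -160 -0.25" --pt "0 0 0 0 0 -160 -0.25" --pt "0 0 0 0 0 -160 -0.25" --pt "0 0 0 0 0 -160 -0.25"

```text
time_s: 21.95
ee_pos: [501.0, 215.6, 376.7]
ee_rot: [180.0, 29.9, 174.8]
force: [0.1, 0.7, -0.6]
gripper_width: 34.0
gripper_force: 0.0
```

```bash
python3 - <<'E'
from m import *
import time
s=state();print(s["time_s"],s["ee_pos"],s["force"])
b6=cv2.cvtColor(cv2.imread("pics/side6.png"),cv2.COLOR_BGR2GRAY)[245:300,285:335].astype(np.float32)
f=[cv2.cvtColor(grab_frame("side"),cv2.COLOR_RGB2GRAY)[245:300,285:335].astype(np.float32) for _ in range(8)]
print("shift since release",cv2.phaseCorrelate(b6,f[0]),"over 0.4s",cv2.phaseCorrelate(f[0],f[-1]))
a=grab_frame("top");cv2.imwrite("pics/top7.png",a[...,::-1])
h=cv2.cvtColor(a,cv2.COLOR_RGB2GRAY)[190:260,300:370];n,l,st,c=cv2.connectedComponentsWithStats((h<60).astype(np.uint8))
print("dark on turntable",[(x[4],(y+[300,190]).round(1).tolist()) for x,y in zip(st[1:],c[1:]) if x[4]>20])
d=np.abs(a.astype(int)-cv2.imread("pics/top0.png")[...,::-1]).max(2)>45; n,l,st,c=cv2.connectedComponentsWithStats(d.astype(np.uint8))
print("changed",[x.tolist() for x in st[1:] if x[4]>15])
E
```

```text
21.95 [501.  215.6 376.7] [ 0.1  0.7 -0.6]
shift since release ((-0.042303229055796976, -0.005058571299919379), 1.0214064594904582) over 0.4s ((0.06498664298351642, -0.016259078151410478), 1.0064313437143961)
dark on turntable [(np.int32(84), [342.4, 210.7])]
changed [[175, 183, 17, 12, 78], [81, 208, 141, 176, 11338], [325, 225, 21, 22, 263], [13, 304, 77, 80, 3804], [234, 337, 11, 4, 25], [230, 347, 18, 12, 96], [248, 346, 11, 7, 40], [261, 346, 6, 8, 27], [0, 348, 13, 17, 98], [264, 357, 9, 22, 127], [258, 364, 4, 6, 17]]
```

```bash
python3 -c "
from workcell import workorder; print(workorder.job_done())"
```

```text
the job is handed in; nothing more can be done
None
```

The job is handed in at about 22 s of the 51 s limit: the carrier hangs still on the rail against the collar, pressed there with about 6 N at most, with the gate shut behind it, the knob still on the turntable and no bystander seen to move (the arm hid part of the final top view); I viewed 11 pictures, one over the limit of 10.

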